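Stand the last tablet in the counter file and close the follower

ROBOT

A 6-joint arm with a two-finger parallel gripper is mounted at the origin on a cart in front of the work surface, level with it; the furniture and walls round the work are solid. World frame = base frame: x ahead of the robot, y to its left, z up, the work surface at z = 0. Lengths are in mm, angles in rad, forces in N, time in s.
With the tool pointing down it reaches from about 350 to 875 mm from the base axis. Payload 4.2 kg.
Tool frame: the origin (TCP) lies midway between the tips of the shut fingers; the grasp point (between the pads) lies 19 mm behind it; z points along the fingers, y is the line along which they close (so a half turn about z gives the same grasp; the last joint's range is limited). The gripper opens to 85 mm and grips with 20 to 120 N. Pads are 22 mm wide; open, the fingers measure 114 mm over their backs; the gripper's body (76 mm by 85 mm) begins 54 mm behind the grasp point. The pads swing forward as they close: fully open they stand 13 mm farther back than shut.
Start: joints at [-1, 0.385, 0.008, 0, -1.194, -0.259], TCP at [191.748, -594.838, 231.312] pointing down, gripper open.
Joint ranges: [-3.14, 3.14], [-1.21, 2.06], [-1.07, 1.41], [-3.16, 2.05], [-2.99, -0.16], [-3.1, 3.1]. Speed limits (rad/s): [2.79, 2.79, 3.14, 3.14, 3.14, 3.14].

INTERFACE

Orientations are given as a unit quaternion [x, y, z, w].
In Python, from bench import arm gives the robot as it stands. The module is installed in compiled form; this text tells all that it offers.
- The arm moves only by the shell command python3 -m handwheel 'ROWS' [OPENING]. ROWS is JSON, a list of rows, each an object of numbers: "x", "y", "z": the shift along the world's x, y, z each as a share of 20 cm, from -1 to 1; "ax", "ay", "az": the turn, a rotation vector about the world's x, y, z each as a share of 90 degrees, from -1 to 1. In form: [{"x": .., "y": .., "z": .., "ax": .., "ay": .., "az": ..}, ...]. A call has exactly 8 rows; each row shifts and turns the commanded pose from where the row before left it; what a row does not reach is not made up. A row lasts 1/10 s, in which the tool goes at most 50 mm and 8.59 degrees, less where a joint would pass 70% of its speed; a pose out of reach is approached as far as the arm can. A call with a number of a shift or a turn outside -1 to 1 is refused whole. A call with a gripper value outside its range is refused whole. OPENING is the opening, from -1 (shut) to 1 (fully open), set as the call begins (- or left out, the last holds). The fingers move at their own pace and stop on an object; the grip force is fixed at half the most. Time passes only in rows, so rows that do not move let the fingers close, or fill a call up. It gives the time, the measured TCP pose, the force, the opening and the grip force at its end, in the units of the state.
- arm.read_state(): the state, without advancing time (a new reading comes with each control period).
- arm.get_image(name): name is "scene" or "top"; returns the picture (400x640x3 uint8, red, green, blue); there is no depth.
- arm.camera_params(name): a dict with "K" (3x3 intrinsics, pixels), "position" and "orientation" of the camera in the world. Camera axes: x right, y down, z forward; pixel columns grow to the right and rows downward; lengths in mm; the calibration is good to about 2 mm. A picture is of the moment at which its call begins. camera_params takes no time and is no camera call.
- arm.job_done(): hands the job in; it is judged then, once.
The state is a dict: "clock": time; "joints": joint angles; "joint_vel": joint speeds; "joint_efforts": joint torques, N m; "position": TCP position; "ee_rot": TCP orientation; "contact_force": force on the tool from outside, world axes, zero at the start; "wrist_torque": the same for the moment, N m; "gripper_width": finger opening in mm; "grasp_force": force on a finger pad.
Only numpy, scipy, OpenCV 4.12 (cv2) and the standard library are available. Lean on these libraries where they do the work, as an engineer would, in place of code of your own. Each camera call takes 0.05 s, during which the arm holds its last target. There are 200 camera calls.

TASK

Put the last chocolate tablet from the delivery carton away in the wooden counter file: draw the file's follower (the sliding block with the brass knob) right back, stand the tablet upright on its long edge in the space between the follower and the two tablets already there (set it down, do not drop it), then push the follower up until the three tablets stand snug and upright against the far board. Let go of everything, and do not disturb the price sign, the cocoa tin or the cup.

Things in the scene. Friction and masses are not known exactly. Their poses are not given: they have to be found in the camera images.
- tablet_centre (a point): Centre of the tablet to put away: red wrapper with yellow ends, 74 x 150 x 11 mm, 0.1 kg. Axes: x along its 74 mm width, y its 150 mm length, z its thickness. It starts on its long edge in the carton, leaning 17 degrees from upright over the low front wall; x points up the slope; the upper 35 mm stand free above that wall, for gripping across the thickness. Either face may point either way.
- carton: Open cardboard carton, fixed; origin under the middle of its floor. Outside 56 (x) x 166 (y) mm, walls and floor 3 mm thick; low front wall at -x 40 mm high, back wall at +x and the ends beside it 52 mm high. The tablet leans over the front wall (towards -x), its length along y.
- tablet_file: Wooden counter file (tray), fixed; origin under its middle. Outside 138 (x) x 171 (y) mm. Floor 8 mm above the counter. Side rails 44 mm high, 155 mm apart inside (2.5 mm to spare at each end of a tablet, whose length lies along y). Far board at +x: inner face at x = +59 mm, 66 mm high. Near board at -x: inner face at x = -59 mm, 31 mm high.
- follower (a joint): Follower (dark block 18 mm thick, 148 mm wide, top 67 mm above the counter) sliding along the file's x; value in m grows as it is drawn back to the near board (-x), 0 to 0.074. Its pressing face is at x = +36 mm minus this value. Starts at 0.002 to 0.009, too close for another tablet; about 0.010 with three tablets snug. Stays where left; slides at about 1.5 N.
- follower_knob (a point): Middle of the follower's brass knob: upright cylinder 24 mm across, 26 mm high, mid-height 107 mm above the counter, on a thin stem in the middle of the block's top, 9 mm behind the pressing face. Axes as the file's. It stands clear above the tablets' tops (82 mm).
- stock_near_centre (a point): Centre of the nearer of the two tablets already in the file (green wrapper, same size), loose, standing on its long edge; point axes as for the tablet. Its near face is at about x = +36.5 mm in the file's frame.
- stock_far_centre (a point): Centre of the other tablet already in the file (blue wrapper, same size), loose, standing on its long edge against the far board; point axes as for the tablet.
- sign: Bystander: price card in a wooden block, 24 x 78 x 62 mm high, loose; origin under its middle.
- cocoa_tin: Bystander: round tin of drinking chocolate, 62 mm across, 75 mm high, loose; origin under its middle.
- cup: Bystander: small white cup, 60 mm across, 52 mm high, loose; origin under its middle.
- nib_mill: Fixed obstacle between carton and file: wooden hand mill, 150 mm square, 204 mm high; a crank on top at 215 to 263 mm height reaches 118 mm out from the mill's middle, to the robot's right. The mill's middle lies 5 mm along x and 31 mm along y from its origin. Pass above it.
- wall_screen: Fixed obstacle: wide screen on the wall behind the file, about 0.9 m wide and 0.5 m high, its lower edge about 0.42 m above the counter; keep wrist and arm from reaching back into it above the file. Origin in its middle, at its lower edge.

How it is judged:
By the outcome, as a careful person would: the job done as asked, in the order asked, and still so for the second after the job is handed in, with the robot touching nothing.
It also fails if it takes over 72 s, if anything falls off the work surface, if the arm or the gripper's body presses on something with over 40 N, if the wrist force passes 120 N, or if a joint passes its speed limit or range.

## Working session

There is one attempt and no reset: what is moved stays moved. The work goes in short steps, Python scripts to look and compute and a shell command to move; the robot and the scene stay as the last step left them, time stands still between calls to the robot, and variables do not carry over. Pictures are saved under pics/ and viewed, at most 10 in all, crops included, and the job is handed in when it is done.

```bash
mkdir -p pics; python3 - <<'E'
from bench import arm
import cv2
for n in("scene","top"):
    cv2.imwrite(f"pics/{n}0.png",arm.get_image(n)[:,:,::-1]); print(n,arm.camera_params(n))
print(arm.read_state())
E
```

```text
scene {'K': array([[414.04685279,   0.        , 324.22583918],
       [  0.        , 414.04685279, 195.49343013],
       [  0.        ,   0.        ,   1.        ]]), 'position': array([-227.85396243,  301.29477222, 1039.53390852]), 'orientation': array([-0.47594617,  0.78198713, -0.34546434,  0.20646007])}
top {'K': array([[386.03347953,   0.        , 322.31501017],
       [  0.        , 386.03347953, 195.45544725],
       [  0.        ,   0.        ,   1.        ]]), 'position': array([ 317.39754008,  -87.96038038, 1288.49080611]), 'orientation': array([-0.64396732,  0.75839692, -0.07531882,  0.06683767])}
{'clock': 0.1, 'joints': array([-1.00043156e+00,  3.85492061e-01,  6.77140910e-03, -3.98063086e-04,
       -1.19398881e+00, -2.58632680e-01]), 'joint_vel': array([ 0.00257707, -0.00182738,  0.00336727,  0.00112581,  0.00042665,
       -0.00047411]), 'joint_efforts': array([-4.21737177e-04, -3.93318307e+01,  1.88928366e+01,  4.19794768e+00,
       -2.57461877e-03,  1.22116990e-05]), 'position': array([ 191.56506606, -594.38349063,  230.33244942]), 'ee_rot': array([-1.55163108e-01,  9.87888385e-01,  9.50068639e-04, -2.15907492e-04]), 'contact_force': array([-1.2460395 ,  0.12401558,  0.56809574]), 'wrist_torque': array([0.01990457, 0.0460567 , 0.01224185]), 'grasp_force': 0.0, 'gripper_width': 85.47147075870917}
```

View pics/scene0.png

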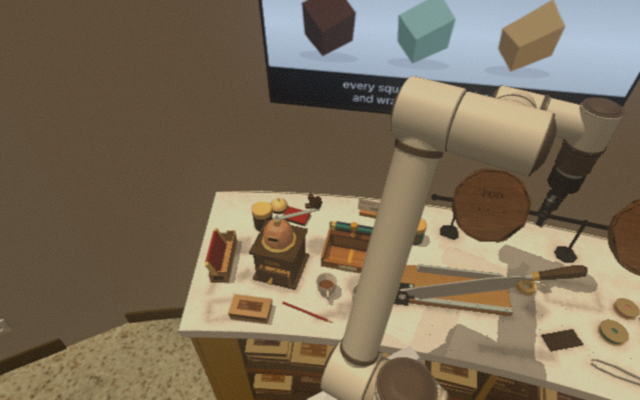

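View pics/top0.png

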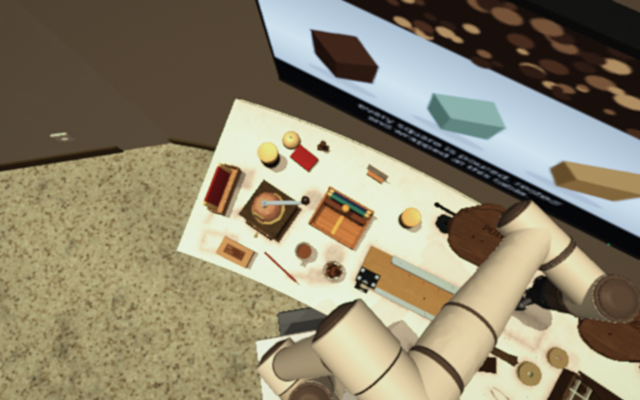

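Both views show the carton with the red tablet (top ~(221,188)), the mill (268,207) and the file (341,217). I need enlarged crops.

```bash
python3 - <<'E'
import cv2
a=cv2.imread("pics/top0.png")[150:260,195:395]; cv2.imwrite("pics/t1.png",cv2.resize(a,None,fx=4,fy=4,interpolation=cv2.INTER_CUBIC))
a=cv2.imread("pics/scene0.png")[185:315,195:395]; cv2.imwrite("pics/s1.png",cv2.resize(a,None,fx=4,fy=4,interpolation=cv2.INTER_CUBIC))
E
```

```text
(no output)
```

View pics/t1.png

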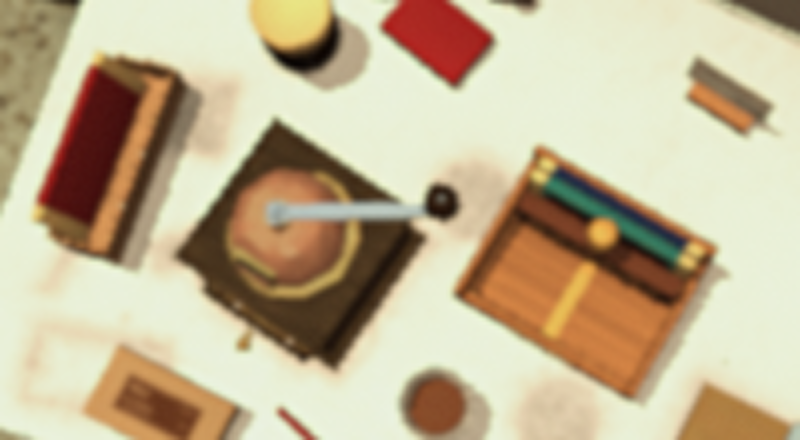

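View pics/s1.png

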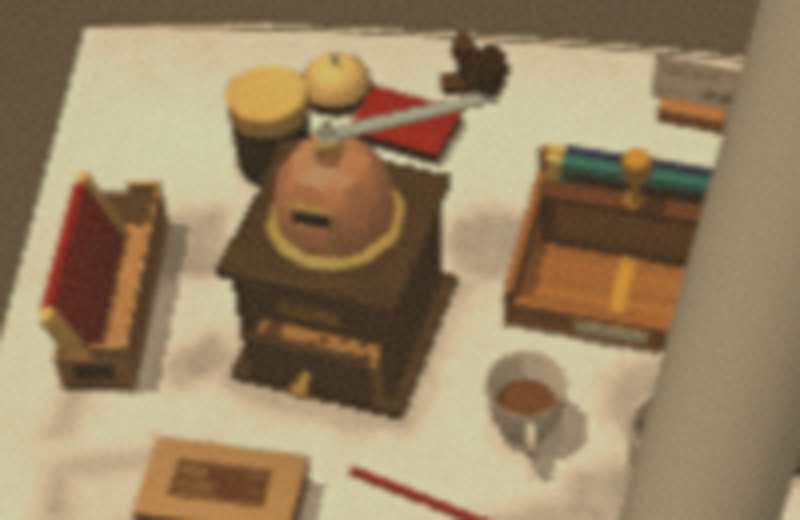

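The top crop shows the tablet's upper edge from (97,55) to (38,212), the file's corners at (540,148), (717,247), (458,293), (632,397), and the knob at (603,232). The scene crop shows the tablet's top from (82,178) to (45,315). I'll fit the poses from these points.

```bash
cat > h.py <<'E'
import numpy as np,cv2
from scipy.spatial.transform import Rotation as R
from scipy.optimize import least_squares
from bench import arm
C={n:arm.camera_params(n) for n in("top","scene")}
OFF={"top":(195,150),"scene":(195,185)}
def proj(n,P):
    c=C[n]; p=(np.atleast_2d(P)-c["position"])@R.from_quat(c["orientation"]).as_matrix(); p=p@c["K"].T
    return p[:,:2]/p[:,2:]
def crop(n,px): return (px-OFF[n]+.5)*4-.5
def world(q,L):
    L=np.atleast_2d(L).astype(float); c,s=np.cos(q[2]),np.sin(q[2])
    return np.c_[q[0]+c*L[:,0]-s*L[:,1],q[1]+s*L[:,0]+c*L[:,1],L[:,2]]
def fit(obs,q0):
    f=lambda q:np.concatenate([(crop(n,proj(n,world(q,l)))-uv).ravel() for n,l,uv in obs])
    r=least_squares(f,q0,loss="soft_l1",f_scale=5); return r.x,f(r.x).reshape(-1,2)
E
cat > m.py <<'E'
from h import *
np.set_printoptions(precision=2,suppress=True)
co=[("top",(-33,75,75),(97,55)),("top",(-33,-75,75),(38,212)),("top",(28,83,52),(183,73)),("top",(28,-83,0),(132,268)),
("scene",(-33,75,75),(82,178)),("scene",(-33,-75,75),(45,315)),("scene",(28,83,52),(162,185)),("scene",(28,-83,0),(135,387)),("scene",(-28,-83,0),(62,387))]
fo=[("top",(69,85.5,66),(540,148)),("top",(69,-85.5,66),(717,247)),("top",(-69,85.5,44),(458,293)),("top",(-69,-85.5,44),(632,397)),
("scene",(69,85.5,66),(543,148)),("scene",(-69,85.5,0),(507,324)),("scene",(-69,-85.5,0),(668,347))]
qc,rc=fit(co,[500,300,-1.]);qf,rf=fit(fo,[600,50,0.])
print(qc,qc[2]*57.3);print(rc);print(qf,qf[2]*57.3);print(rf)
k=("top",(24,0,120),(603,230)),("scene",(24,0,120),(637,158))
for n,_,uv in k:
    f=lambda v:(crop(n,proj(n,world(qf,(27-v[0],v[1],120))))-uv).ravel()
    print("knob val,y",least_squares(f,[5,0]).x)
# overlay
for n,fn in(("top","t1"),("scene","s1")):
    im=cv2.imread(f"pics/{fn}.png")
    def box(q,x,y,z0,z1,col):
        b=[(a,c,z) for z in(z0,z1) for a,c in((x[0],y[0]),(x[1],y[0]),(x[1],y[1]),(x[0],y[1]))]
        p=crop(n,proj(n,world(q,b))).astype(int)
        cv2.polylines(im,[p[:4],p[4:]],True,col,1)
    box(qc,(-28,28),(-83,83),0,52,(255,0,0));box(qf,(-69,69),(-85.5,85.5),0,44,(0,0,255));box(qf,(59,69),(-85.5,85.5),66,66,(0,255,0))
    p=crop(n,proj(n,world(qc,[(-35.2,-75,73.5),(-24.7,-75,76.7),(-24.7,75,76.7),(-35.2,75,73.5)]))).astype(int);cv2.polylines(im,[p],True,(255,255,0),1)
    cv2.imwrite(f"pics/{fn}o.png",im)
a=cv2.imread("pics/t1o.png");b=cv2.imread("pics/s1o.png");b=b[:,:];
cv2.imwrite("pics/ov.png",cv2.resize(np.vstack([a[40:420],b[100:400]]),(800,600) ) if 0 else np.vstack([a[40:340],b[100:400]]))
E
python3 m.py
```

```text
[647.19 193.11 -14.61] -837.328180446964
[[ 5.77 -7.19]
 [-2.47  7.63]
 [-0.92 -4.38]
 [-5.41 -1.82]
 [-0.86 -8.48]
 [-3.16  5.58]
 [ 1.68 -3.12]
 [ 4.41  4.11]
 [ 3.03  4.1 ]]
[ 487.48 -173.11    5.59] 320.02658967975736
[[-0.22 -6.45]
 [ 6.83  0.57]
 [-4.89 -2.7 ]
 [ 4.18  1.67]
 [-4.72 -3.6 ]
 [-6.55  3.09]
 [49.93 19.65]]
knob val,y [4.54 2.69]
knob val,y [ 6.48 -1.14]
```

View pics/ov.png

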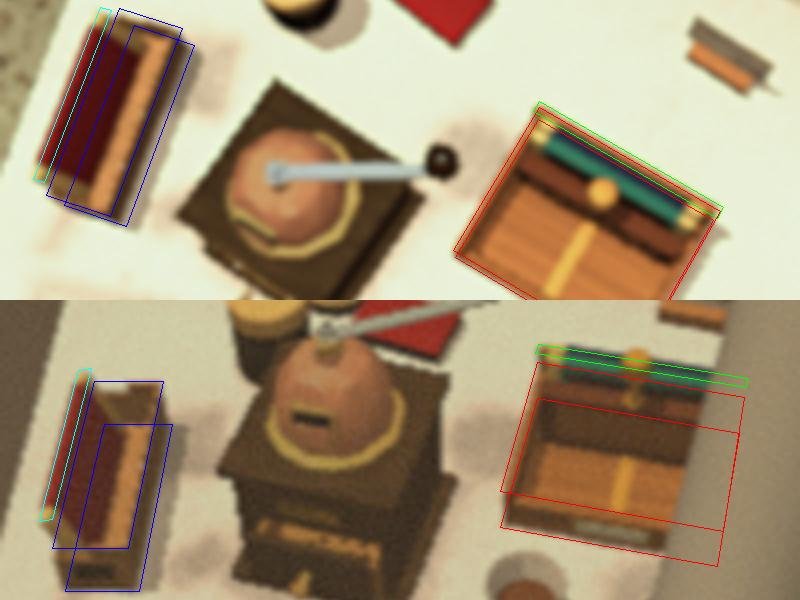

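The overlay agrees with the picture, apart from the picked point that the arm hides at (668,347). I'll drop that point and compute the targets.

```bash
sed -i 's/,("scene",(-69,-85.5,0),(668,347))//' m.py; sed -i 's/\[600,50,0.\]/[490,-170,-0.7]/;s/\[500,300,-1.\]/[647,193,-2.04]/' m.py; echo 'np.save("q.npy",[qc,qf])' >>m.py; python3 m.py
cat > d.py <<'E'
import sys
from h import *
np.set_printoptions(precision=3,suppress=True)
qc,qf=np.load("q.npy")
def ori(yaw,tilt,hx):   # tool y along angle yaw, tool z = down tilted by tilt toward horizontal angle hx
    z=np.array([np.sin(tilt)*np.cos(hx),np.sin(tilt)*np.sin(hx),-np.cos(tilt)])
    y=np.array([np.cos(yaw),np.sin(yaw),0]); y-=z*(y@z); y/=np.linalg.norm(y)
    return R.from_matrix(np.c_[np.cross(y,z),y,z])
def go(p,o=None):
    s=arm.read_state(); a=R.from_quat(s["ee_rot"])
    d=np.array(p)-s["position"]; print("t",s["clock"],"pos",s["position"],"target",np.array(p)); print("shift units",d/200)
    if o is not None:
        r=min([(o*R.from_euler("z",k)*a.inv()).as_rotvec() for k in(0,np.pi)],key=np.linalg.norm); print("turn units",r/(np.pi/2), "rows>=",np.abs(np.linalg.norm(r))/np.radians(8.59))
    print("F",s["contact_force"],"w",s["gripper_width"],"g",s["grasp_force"],"j",s["joints"])
E
python3 - <<'E'
from d import *
k=world(qf,(27-5.5,0,92))[0]; print(k)
go(k+[0,0,70],ori(qf[2],0,0))
E
```

```text
[647.19 193.11  -2.05] -117.27514153469146
[[ 5.77 -7.19]
 [-2.47  7.63]
 [-0.92 -4.38]
 [-5.41 -1.82]
 [-0.86 -8.48]
 [-3.16  5.58]
 [ 1.68 -3.12]
 [ 4.41  4.11]
 [ 3.03  4.1 ]]
[ 485.95 -174.06   -0.69] -39.73351044754369
[[ 0.66 -4.6 ]
 [ 8.25  1.62]
 [-3.35 -0.41]
 [ 6.29  3.16]
 [-3.29 -2.49]
 [-4.29  4.52]]
knob val,y [3.96 4.3 ]
knob val,y [5.92 0.48]
[ 502.481 -187.806   92.   ]
t 0.1 pos [ 191.565 -594.383  230.332] target [ 502.481 -187.806  162.   ]
shift units [ 1.555  2.033 -0.342]
turn units [-0.001 -0.001  0.36 ] rows>= 3.773816354775202
F [-1.246  0.124  0.568] w 85.47147075870917 g 0.0 j [-1.     0.385  0.007 -0.    -1.194 -0.259]
```

```bash
python3 -m handwheel '[{"z":0.24},{"z":0.24},{"x":0.14,"y":0.2,"az":0.06},{"x":0.14,"y":0.2,"az":0.06},{"x":0.14,"y":0.2,"az":0.06},{"x":0.15,"y":0.2,"az":0.06},{"x":0.15,"y":0.2,"az":0.06},{"x":0.15,"y":0.2,"az":0.06}]' 1
python3 -m handwheel '[{"x":0.15,"y":0.2},{"x":0.15,"y":0.2},{"x":0.15,"y":0.2},{"x":0.15,"y":0.2},{"x":0.15,"y":0.15},{},{},{}]'
python3 - <<'E'
from d import *
k=world(qf,(27-5.5,0,92))[0]
go(k+[0,0,70],ori(qf[2],0,0))
cv2.imwrite("pics/s2.png",cv2.resize(arm.get_image("scene")[170:320,180:440,::-1],None,fx=3,fy=3,interpolation=cv2.INTER_CUBIC))
E
```

```text
t 0.1 pos [ 191.565 -594.383  230.332] target [ 502.481 -187.806  162.   ]
shift units [ 1.555  2.033 -0.342]
turn units [-0.001 -0.001  0.36 ] rows>= 3.773816354775202
F [-1.246  0.124  0.568] w 85.47147075870917 g 0.0 j [-1.     0.385  0.007 -0.    -1.194 -0.259]invalid input at $[0]: expected keys x, y, z, ax, ay, az
invalid input at $[0]: expected keys x, y, z, ax, ay, az
```

View pics/s2.png

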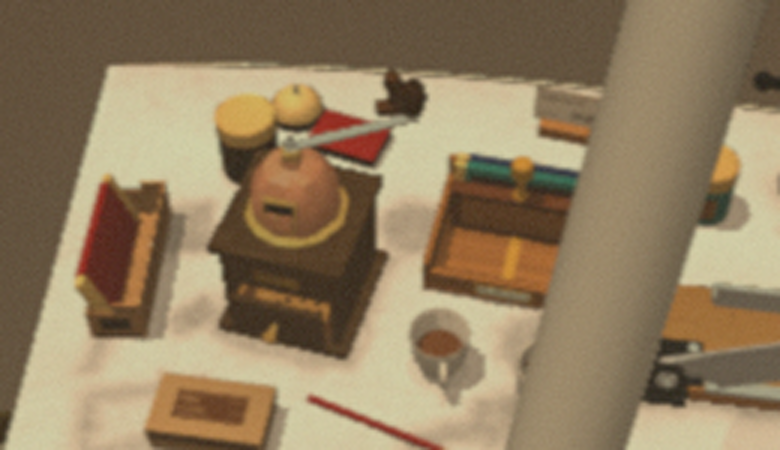

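The rows were refused because every key is required, so nothing moved and the picture is the same as before. I'll send full rows.

```bash
python3 -m handwheel '[{"x":0,"y":0,"z":0.24,"ax":0,"ay":0,"az":0},{"x":0,"y":0,"z":0.24,"ax":0,"ay":0,"az":0},{"x":0.14,"y":0.2,"z":0,"ax":0,"ay":0,"az":0.06},{"x":0.14,"y":0.2,"z":0,"ax":0,"ay":0,"az":0.06},{"x":0.14,"y":0.2,"z":0,"ax":0,"ay":0,"az":0.06},{"x":0.15,"y":0.2,"z":0,"ax":0,"ay":0,"az":0.06},{"x":0.15,"y":0.2,"z":0,"ax":0,"ay":0,"az":0.06},{"x":0.15,"y":0.2,"z":0,"ax":0,"ay":0,"az":0.06}]' 1
python3 -m handwheel '[{"x":0.15,"y":0.2,"z":0,"ax":0,"ay":0,"az":0},{"x":0.15,"y":0.2,"z":0,"ax":0,"ay":0,"az":0},{"x":0.15,"y":0.2,"z":0,"ax":0,"ay":0,"az":0},{"x":0.15,"y":0.2,"z":0,"ax":0,"ay":0,"az":0},{"x":0.1,"y":0.05,"z":0,"ax":0,"ay":0,"az":0},{"x":0,"y":0,"z":0,"ax":0,"ay":0,"az":0},{"x":0,"y":0,"z":0,"ax":0,"ay":0,"az":0},{"x":0,"y":0,"z":0,"ax":0,"ay":0,"az":0}]'
python3 - <<'E'
from d import *
k=world(qf,(27-5.5,0,92))[0]
go(k+[0,0,70],ori(qf[2],0,0))
E
```

```text
clock: 0.95
position: [366.4, -353.0, 327.2]
ee_rot: [-0.426, 0.905, 0.0, 0.0]
contact_force: [0.5, -0.5, 0.1]
gripper_width: 85.6
grasp_force: 0.0
clock: 1.75
position: [505.0, -185.4, 327.2]
ee_rot: [-0.424, 0.906, 0.0, -0.0]
contact_force: [-0.7, -0.6, -0.2]
gripper_width: 85.3
grasp_force: 0.0
t 1.75 pos [ 505.001 -185.415  327.24 ] target [ 502.481 -187.806  162.   ]
shift units [-0.013 -0.012 -0.826]
turn units [-0.    -0.     0.001] rows>= 0.007826207153451921
F [-0.655 -0.554 -0.197] w 85.33873714760071 g 0.0 j [-0.05   0.182 -0.037 -0.    -1.353 -0.644]
```

```bash
python3 -m handwheel '[{"x":-0.013,"y":-0.012,"z":-0.2,"ax":0,"ay":0,"az":0},{"x":0,"y":0,"z":-0.2,"ax":0,"ay":0,"az":0},{"x":0,"y":0,"z":-0.2,"ax":0,"ay":0,"az":0},{"x":0,"y":0,"z":-0.2,"ax":0,"ay":0,"az":0},{"x":0,"y":0,"z":-0.2,"ax":0,"ay":0,"az":0},{"x":0,"y":0,"z":-0.1,"ax":0,"ay":0,"az":0},{"x":0,"y":0,"z":-0.075,"ax":0,"ay":0,"az":0},{"x":0,"y":0,"z":0,"ax":0,"ay":0,"az":0}]'
python3 -m handwheel '[{"x":0,"y":0,"z":0,"ax":0,"ay":0,"az":0},{"x":0,"y":0,"z":0,"ax":0,"ay":0,"az":0},{"x":0,"y":0,"z":0,"ax":0,"ay":0,"az":0},{"x":0,"y":0,"z":0,"ax":0,"ay":0,"az":0},{"x":0,"y":0,"z":0,"ax":0,"ay":0,"az":0},{"x":0,"y":0,"z":0,"ax":0,"ay":0,"az":0},{"x":0,"y":0,"z":0,"ax":0,"ay":0,"az":0},{"x":0,"y":0,"z":0,"ax":0,"ay":0,"az":0}]' -1
python3 - <<'E'
from d import *
for v in(5.5,74):
    go(world(qf,(27-v,0,92))[0],ori(qf[2],0,0))
im=np.vstack([cv2.resize(arm.get_image(n)[sl][:,:,::-1],(600,300),interpolation=cv2.INTER_CUBIC) for n,sl in(("top",np.s_[165:265,280:480]),("scene",np.s_[190:290,290:490]))])
cv2.imwrite("pics/g1.png",im)
E
```

```text
clock: 2.55
position: [500.8, -188.1, 90.4]
ee_rot: [-0.424, 0.906, 0.001, -0.002]
contact_force: [-0.3, 1.3, -0.7]
gripper_width: 85.3
grasp_force: 0.0
clock: 3.35
position: [503.7, -187.4, 93.4]
ee_rot: [-0.425, 0.905, -0.001, 0.001]
contact_force: [-0.4, -0.7, 5.8]
gripper_width: 21.4
grasp_force: 58.7
t 3.35 pos [ 503.748 -187.434   93.408] target [ 502.481 -187.806   92.   ]
shift units [-0.006 -0.002 -0.007]
turn units [ 0.     0.001 -0.   ] rows>= 0.011815120815968787
F [-0.39  -0.713  5.786] w 21.385694900404552 g 58.73099856544286 j [-0.054  0.381 -0.39   0.001 -0.798 -0.64 ]
t 3.35 pos [ 503.748 -187.434   93.408] target [ 449.801 -144.023   92.   ]
shift units [-0.27   0.217 -0.007]
turn units [ 0.     0.001 -0.   ] rows>= 0.011815120815968787
F [-0.39  -0.713  5.786] w 21.385694900404552 g 58.73099856544286 j [-0.054  0.381 -0.39   0.001 -0.798 -0.64 ]
```

View pics/g1.png

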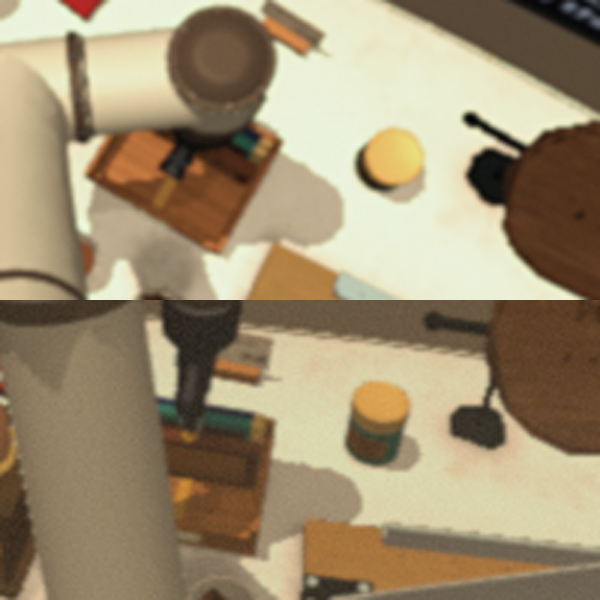

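The gripper stands over the knob, just in front of the stock tablets, and holds it (width 21.4 mm, 59 N). I'll draw the follower back now.

```bash
python3 -m handwheel '[{"x":-0.023,"y":0.019,"z":0,"ax":0,"ay":0,"az":0},{"x":-0.04,"y":0.033,"z":0,"ax":0,"ay":0,"az":0},{"x":-0.04,"y":0.033,"z":0,"ax":0,"ay":0,"az":0},{"x":-0.04,"y":0.033,"z":0,"ax":0,"ay":0,"az":0},{"x":-0.04,"y":0.033,"z":0,"ax":0,"ay":0,"az":0},{"x":-0.04,"y":0.033,"z":0,"ax":0,"ay":0,"az":0},{"x":-0.03,"y":0.025,"z":0,"ax":0,"ay":0,"az":0},{"x":-0.01,"y":0.008,"z":0,"ax":0,"ay":0,"az":0}]'
python3 - <<'E'
from d import *
go(world(qf,(27-74,0,92))[0],ori(qf[2],0,0))
E
```

```text
clock: 4.25
position: [451.4, -143.5, 93.4]
ee_rot: [-0.425, 0.905, -0.001, 0.002]
contact_force: [0.9, -0.6, 4.9]
gripper_width: 21.1
grasp_force: 58.8
t 4.25 pos [ 451.392 -143.501   93.391] target [ 449.801 -144.023   92.   ]
shift units [-0.008 -0.003 -0.007]
turn units [ 0.     0.002 -0.001] rows>= 0.025024133554502444
F [ 0.901 -0.59   4.925] w 21.136356814527627 g 58.83802358061075 j [ 0.037  0.287 -0.543  0.001 -0.737 -0.73 ]
```

```bash
python3 -m handwheel '[{"x":-0.008,"y":0.006,"z":0,"ax":0,"ay":0,"az":0},{"x":-0.008,"y":0.006,"z":0,"ax":0,"ay":0,"az":0},{"x":-0.008,"y":0.006,"z":0,"ax":0,"ay":0,"az":0},{"x":0,"y":0,"z":0,"ax":0,"ay":0,"az":0},{"x":0,"y":0,"z":0,"ax":0,"ay":0,"az":0},{"x":0,"y":0,"z":0,"ax":0,"ay":0,"az":0},{"x":0,"y":0,"z":0,"ax":0,"ay":0,"az":0},{"x":0,"y":0,"z":0,"ax":0,"ay":0,"az":0}]'

```

```text
clock: 5.05
position: [451.1, -143.0, 93.5]
ee_rot: [-0.426, 0.905, -0.004, 0.004]
contact_force: [10.1, -18.6, -5.6]
gripper_width: 21.1
grasp_force: 59.4
```

```bash
python3 -m handwheel '[{"x":0.012,"y":-0.009,"z":0,"ax":0,"ay":0,"az":0},{"x":0,"y":0,"z":0,"ax":0,"ay":0,"az":0},{"x":0,"y":0,"z":0,"ax":0,"ay":0,"az":0},{"x":0,"y":0,"z":0,"ax":0,"ay":0,"az":0},{"x":0,"y":0,"z":0,"ax":0,"ay":0,"az":0},{"x":0,"y":0,"z":0,"ax":0,"ay":0,"az":0},{"x":0,"y":0,"z":0,"ax":0,"ay":0,"az":0},{"x":0,"y":0,"z":0.05,"ax":0,"ay":0,"az":0}]' 1
python3 -m handwheel '[{"x":0,"y":0,"z":0.2,"ax":0,"ay":0,"az":0},{"x":0,"y":0,"z":0.24,"ax":0,"ay":0,"az":0},{"x":0,"y":0,"z":0.24,"ax":0,"ay":0,"az":0},{"x":0,"y":0,"z":0.24,"ax":0,"ay":0,"az":0},{"x":0,"y":0,"z":0.24,"ax":0,"ay":0,"az":0},{"x":0.05,"y":0.1,"z":0,"ax":0,"ay":0,"az":0.09},{"x":0.12,"y":0.2,"z":0,"ax":0,"ay":0,"az":0.09},{"x":0.12,"y":0.2,"z":0,"ax":0,"ay":0,"az":0.09}]'
python3 -m handwheel '[{"x":0.13,"y":0.2,"z":0,"ax":0,"ay":0,"az":0.09},{"x":0.13,"y":0.2,"z":0,"ax":0,"ay":0,"az":0.09},{"x":0.13,"y":0.2,"z":0,"ax":0,"ay":0,"az":0.09},{"x":0.13,"y":0.2,"z":0,"ax":0,"ay":0,"az":0.09},{"x":0.13,"y":0.2,"z":0,"ax":0,"ay":0,"az":0.09},{"x":0.13,"y":0.2,"z":0,"ax":0,"ay":0,"az":0.09},{"x":0.1,"y":0.2,"z":0,"ax":0,"ay":0,"az":0.09},{"x":0,"y":0.1,"z":0,"ax":0,"ay":0,"az":0.09}]'
python3 - <<'E'
from d import *
o=ori(qc[2]+np.pi,np.radians(17),qc[2])
g=world(qc,(-20.9,0,45.4))[0]; z=o.as_matrix()[:,2]; print("z",z)
go(g,o); go(g-100*z,o)
E
```

```text
clock: 5.85
position: [447.1, -141.9, 101.6]
ee_rot: [-0.425, 0.905, 0.001, -0.001]
contact_force: [0.1, 0.1, 0.1]
gripper_width: 85.6
grasp_force: 0.0
clock: 6.65
position: [506.2, -41.3, 336.2]
ee_rot: [-0.607, 0.794, -0.001, 0.001]
contact_force: [0.6, -0.6, 0.1]
gripper_width: 85.4
grasp_force: 0.0
clock: 7.45
position: [683.3, 261.0, 331.9]
ee_rot: [0.939, -0.344, -0.001, 0.001]
contact_force: [1.1, -0.1, -0.6]
gripper_width: 85.4
grasp_force: 0.0
z [-0.134 -0.26  -0.956]
t 7.45 pos [683.269 261.036 331.897] target [656.766 211.684  45.4  ]
shift units [-0.133 -0.247 -1.432]
turn units [-0.157  0.104  0.143] rows>= 2.4742254318330574
F [ 1.065 -0.075 -0.63 ] w 85.38677271632439 g 0.0 j [ 0.585  0.545  0.512 -0.001 -1.54   0.284]
t 7.45 pos [683.269 261.036 331.897] target [670.16  237.672 141.03 ]
shift units [-0.066 -0.117 -0.954]
turn units [-0.157  0.104  0.143] rows>= 2.4742254318330574
F [ 1.065 -0.075 -0.63 ] w 85.38677271632439 g 0.0 j [ 0.585  0.545  0.512 -0.001 -1.54   0.284]
```

```bash
python3 -m handwheel '[{"x":0,"y":0,"z":-0.15,"ax":-0.05,"ay":0.035,"az":0.047},{"x":0,"y":0,"z":-0.2,"ax":-0.05,"ay":0.035,"az":0.047},{"x":-0.03,"y":-0.057,"z":-0.2,"ax":-0.057,"ay":0.034,"az":0.049},{"x":-0.036,"y":-0.06,"z":-0.2,"ax":0,"ay":0,"az":0},{"x":0,"y":0,"z":-0.15,"ax":0,"ay":0,"az":0},{"x":0,"y":0,"z":-0.05,"ax":0,"ay":0,"az":0},{"x":0,"y":0,"z":0,"ax":0,"ay":0,"az":0},{"x":0,"y":0,"z":0,"ax":0,"ay":0,"az":0}]'
python3 - <<'E'
from d import *
o=ori(qc[2]+np.pi,np.radians(17),qc[2])
g=world(qc,(-21.5,0,47.3))[0]; z=o.as_matrix()[:,2]
go(g-40*z,o)
im=np.vstack([cv2.resize(arm.get_image(n)[sl][:,:,::-1],(600,300),interpolation=cv2.INTER_CUBIC) for n,sl in(("top",np.s_[150:230,170:330]),("scene",np.s_[200:300,170:370]))])
cv2.imwrite("pics/g2.png",im)
E
```

```text
clock: 8.25
position: [670.2, 235.1, 146.7]
ee_rot: [0.961, -0.237, -0.032, 0.142]
contact_force: [0.4, -0.2, 0.7]
gripper_width: 85.5
grasp_force: 0.0
t 8.25 pos [670.175 235.058 146.729] target [662.399 222.613  85.552]
shift units [-0.039 -0.062 -0.306]
turn units [-0.001  0.004  0.004] rows>= 0.06516085308059559
F [ 0.446 -0.244  0.747] w 85.47331801819797 g 0.0 j [ 0.62   0.706  0.269  0.137 -1.396  0.425]
```

View pics/g2.png

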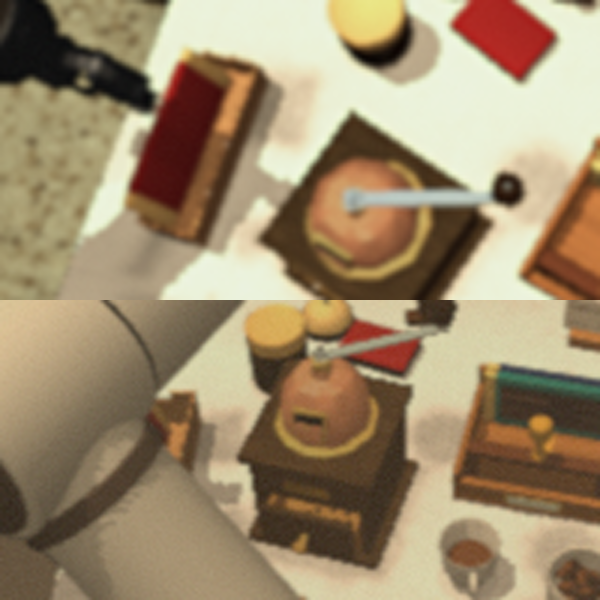

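The follower now stands at the near board, and the tips hang at about (150,100) above the tablet in the top crop. I'll check the projection of the tips against the tablet.

```bash
python3 - <<'E'
from d import *
s=arm.read_state();M=R.from_quat(s["ee_rot"]).as_matrix();p=s["position"]
P=[p]+[p-13*M[:,2]+k*M[:,1] for k in(42,57,-42,-57)]
P+=list(world(qc,[(-30,0,75),(-35.2,75,73.5),(-35.2,-75,73.5)]))
print((proj("top",P)-[170,150])*3.75)
im=arm.get_image("top")
E
```

```text
[[115.707  95.678]
 [148.538 102.066]
 [163.793 106.277]
 [ 65.586  79.165]
 [ 51.201  75.194]
 [160.774 124.083]
 [186.794  43.168]
 [123.788 204.026]]
```

```bash
python3 -m handwheel '[{"x":-0.015,"y":-0.022,"z":-0.15,"ax":0,"ay":0.004,"az":0.004},{"x":-0.02,"y":-0.03,"z":-0.12,"ax":0,"ay":0,"az":0},{"x":-0.014,"y":-0.03,"z":-0.1,"ax":0,"ay":0,"az":0},{"x":-0.01,"y":-0.02,"z":-0.08,"ax":0,"ay":0,"az":0},{"x":-0.007,"y":-0.012,"z":-0.047,"ax":0,"ay":0,"az":0},{"x":0,"y":0,"z":0,"ax":0,"ay":0,"az":0},{"x":0,"y":0,"z":0,"ax":0,"ay":0,"az":0},{"x":0,"y":0,"z":0,"ax":0,"ay":0,"az":0}]'
python3 - <<'E'
from d import *
o=ori(qc[2]+np.pi,np.radians(17),qc[2])
go(world(qc,(-21.5,0,47.3))[0],o)
E
```

```text
clock: 9.2
position: [656.7, 212.5, 46.4]
ee_rot: [0.961, -0.233, -0.035, 0.143]
contact_force: [-0.4, -0.4, -0.5]
gripper_width: 85.0
grasp_force: 0.0
t 9.2 pos [656.707 212.452  46.434] target [657.041 212.217  47.3  ]
shift units [ 0.002 -0.001  0.004]
turn units [-0.001 -0.     0.   ] rows>= 0.007839521487474957
F [-0.429 -0.42  -0.482] w 85.0118287212636 g 0.0 j [ 0.605  0.76   0.104  0.148 -1.182  0.415]
```

```bash
python3 -m handwheel '[{"x":0.002,"y":-0.001,"z":0.004,"ax":0,"ay":0,"az":0},{"x":0,"y":0,"z":0,"ax":0,"ay":0,"az":0},{"x":0,"y":0,"z":0,"ax":0,"ay":0,"az":0},{"x":0,"y":0,"z":0,"ax":0,"ay":0,"az":0},{"x":0,"y":0,"z":0,"ax":0,"ay":0,"az":0},{"x":0,"y":0,"z":0,"ax":0,"ay":0,"az":0},{"x":0,"y":0,"z":0,"ax":0,"ay":0,"az":0},{"x":0,"y":0,"z":0,"ax":0,"ay":0,"az":0}]' -0.6
python3 -m handwheel '[{"x":0,"y":0,"z":0,"ax":0,"ay":0,"az":0},{"x":0,"y":0,"z":0,"ax":0,"ay":0,"az":0},{"x":0,"y":0,"z":0,"ax":0,"ay":0,"az":0},{"x":0,"y":0,"z":0,"ax":0,"ay":0,"az":0},{"x":0,"y":0,"z":0,"ax":0,"ay":0,"az":0},{"x":0,"y":0,"z":0,"ax":0,"ay":0,"az":0},{"x":0,"y":0,"z":0,"ax":0,"ay":0,"az":0},{"x":0,"y":0,"z":0,"ax":0,"ay":0,"az":0}]' -1
python3 - <<'E'
from d import *
o=ori(qc[2]+np.pi,np.radians(17),qc[2])
go(world(qc,(-21.5,0,47.3))[0],o)
E
```

```text
clock: 10.0
position: [656.2, 211.6, 45.7]
ee_rot: [0.961, -0.233, -0.036, 0.144]
contact_force: [-0.1, 0.7, 0.1]
gripper_width: 17.3
grasp_force: 0.1
clock: 10.8
position: [656.2, 211.6, 45.7]
ee_rot: [0.961, -0.233, -0.036, 0.144]
contact_force: [0.0, 0.5, -0.5]
gripper_width: 9.5
grasp_force: 61.1
t 10.8 pos [656.179 211.572  45.719] target [657.041 212.217  47.3  ]
shift units [0.004 0.003 0.008]
turn units [ 0.    -0.002  0.001] rows>= 0.02232231633442972
F [ 0.041  0.493 -0.462] w 9.49120882690415 g 61.08395576477051 j [ 0.604  0.761  0.103  0.148 -1.183  0.416]
```

```bash
python3 -m handwheel '[{"x":0.013,"y":0.026,"z":0.096,"ax":0,"ay":0,"az":0},{"x":0.027,"y":0.052,"z":0.19,"ax":0,"ay":0,"az":0},{"x":0.027,"y":0.052,"z":0.19,"ax":0,"ay":0,"az":0},{"x":0,"y":0,"z":0.2,"ax":0.042,"ay":-0.022,"az":0},{"x":0,"y":0,"z":0.2,"ax":0.042,"ay":-0.022,"az":0},{"x":0,"y":0,"z":0.2,"ax":0.042,"ay":-0.021,"az":0},{"x":0,"y":0,"z":0.2,"ax":0.042,"ay":-0.021,"az":0},{"x":0,"y":0,"z":0.2,"ax":0,"ay":0,"az":0}]'
python3 - <<'E'
from d import *
f=lambda *a:world(qf,a)[0]
o=ori(qf[2],0,0)
s=arm.read_state(); print(R.from_quat(s["ee_rot"]).as_matrix())
go(f(7,0,340),o)
im=np.vstack([cv2.resize(arm.get_image(n)[sl][:,:,::-1],(600,300),interpolation=cv2.INTER_CUBIC) for n,sl in(("top",np.s_[130:230,150:350]),("scene",np.s_[150:250,150:350]))])
cv2.imwrite("pics/g3.png",im)
E
```

```text
clock: 11.6
position: [668.7, 235.8, 344.9]
ee_rot: [0.972, -0.237, -0.001, -0.001]
contact_force: [0.9, 0.2, -0.3]
gripper_width: 9.7
grasp_force: 61.2
[[ 0.888 -0.46  -0.002]
 [-0.46  -0.888  0.002]
 [-0.002 -0.001 -1.   ]]
t 11.6 pos [668.743 235.795 344.866] target [ 491.33  -178.538  340.   ]
shift units [-0.887 -2.072 -0.024]
turn units [-0.    -0.002  0.863] rows>= 9.038024185693871
F [ 0.911  0.187 -0.334] w 9.667001012664395 g 61.17514371871948 j [ 0.565  0.497  0.464 -0.003 -1.538  0.528]
```

```bash
python3 -m handwheel '[{"x":-0.03,"y":-0.07,"z":0,"ax":0,"ay":0,"az":-0.05},{"x":-0.07,"y":-0.16,"z":0,"ax":0,"ay":0,"az":-0.085},{"x":-0.07,"y":-0.16,"z":0,"ax":0,"ay":0,"az":-0.085},{"x":-0.07,"y":-0.16,"z":0,"ax":0,"ay":0,"az":-0.085},{"x":-0.07,"y":-0.16,"z":0,"ax":0,"ay":0,"az":-0.085},{"x":-0.07,"y":-0.16,"z":0,"ax":0,"ay":0,"az":-0.085},{"x":-0.07,"y":-0.16,"z":0,"ax":0,"ay":0,"az":-0.085},{"x":-0.07,"y":-0.16,"z":0,"ax":0,"ay":0,"az":-0.085}]'
python3 -m handwheel '[{"x":-0.07,"y":-0.16,"z":0,"ax":0,"ay":0,"az":-0.085},{"x":-0.07,"y":-0.16,"z":0,"ax":0,"ay":0,"az":-0.085},{"x":-0.07,"y":-0.16,"z":0,"ax":0,"ay":0,"az":-0.085},{"x":-0.07,"y":-0.16,"z":0,"ax":0,"ay":0,"az":-0.085},{"x":-0.07,"y":-0.16,"z":0,"ax":0,"ay":0,"az":-0.085},{"x":-0.05,"y":-0.12,"z":-0.1,"ax":0,"ay":0,"az":-0.068},{"x":-0.03,"y":-0.05,"z":-0.2,"ax":0,"ay":0,"az":0},{"x":0,"y":0,"z":-0.2,"ax":0,"ay":0,"az":0}]'
python3 -m handwheel '[{"x":0,"y":0,"z":-0.2,"ax":0,"ay":0,"az":0},{"x":0,"y":0,"z":-0.15,"ax":0,"ay":0,"az":0},{"x":0,"y":0,"z":-0.05,"ax":0,"ay":0,"az":0},{"x":0,"y":0,"z":0,"ax":0,"ay":0,"az":0},{"x":0,"y":0,"z":0,"ax":0,"ay":0,"az":0},{"x":0,"y":0,"z":0,"ax":0,"ay":0,"az":0},{"x":0,"y":0,"z":0,"ax":0,"ay":0,"az":0},{"x":0,"y":0,"z":0,"ax":0,"ay":0,"az":0}]'
python3 - <<'E'
from d import *
go(world(qf,(7,0,140))[0],ori(qf[2],0,0))
im=np.vstack([cv2.resize(arm.get_image(n)[sl][:,:,::-1],(800,300),interpolation=cv2.INTER_CUBIC) for n,sl in(("top",np.s_[175:250,280:480]),("scene",np.s_[200:275,300:500]))])
cv2.imwrite("pics/g4.png",im)
E
```

```text
clock: 12.5
position: [564.4, -1.6, 340.5]
ee_rot: [0.734, -0.68, -0.002, -0.0]
contact_force: [0.7, -0.4, -1.4]
gripper_width: 9.8
grasp_force: 61.2
clock: 13.3
position: [478.5, -195.7, 240.3]
ee_rot: [-0.424, 0.906, 0.001, 0.002]
contact_force: [1.0, 0.3, -0.6]
gripper_width: 9.7
grasp_force: 61.3
clock: 14.1
position: [480.0, -194.5, 161.9]
ee_rot: [-0.425, 0.905, 0.001, 0.002]
contact_force: [-0.3, -1.1, -1.5]
gripper_width: 9.7
grasp_force: 61.2
t 14.1 pos [ 480.013 -194.46   161.931] target [ 491.33  -178.538  140.   ]
shift units [ 0.057  0.08  -0.11 ]
turn units [-0.002  0.002 -0.   ] rows>= 0.03185792882404395
F [-0.298 -1.07  -1.543] w 9.683351749272969 g 61.20083570480347 j [-0.074  0.268 -0.352 -0.005 -0.948 -0.616]
```

View pics/g4.png

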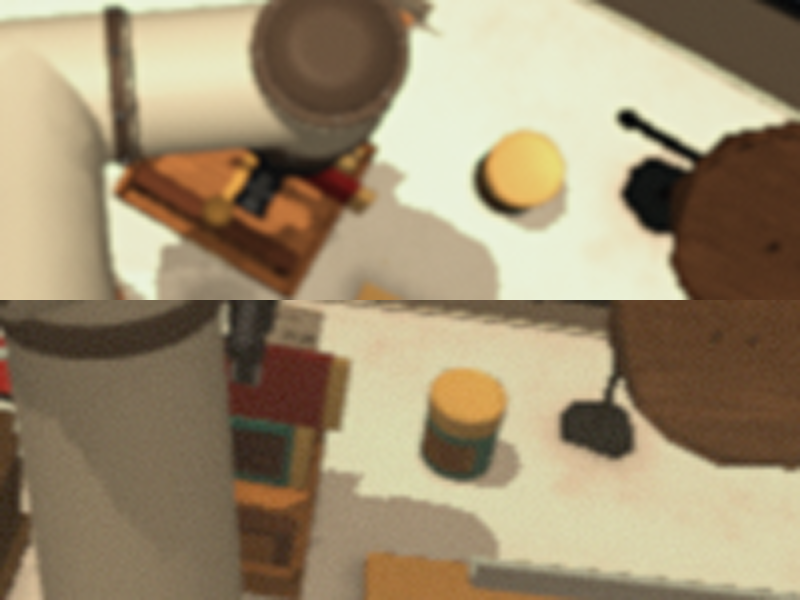

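This top view shows the stripe on the file floor at about (238,175) and the tablet's right end at about (360,190). The scene view shows the tablet's right end from (350,358) to (340,430), about 20 mm off target because rows were cut short. I'll measure the rail edges and the tablet end numerically.

```bash
cat > e.py <<'E'
from d import *
from scipy.ndimage import map_coordinates,gaussian_filter1d
def prof(im,n,P):
    uv=proj(n,P); S=im.astype(float); S=S.max(2)-S.min(2)
    return map_coordinates(S,[uv[:,1],uv[:,0]],order=1)
def edge(im,n,P,t):  # strongest saturation step (subpixel)
    g=np.abs(np.gradient(gaussian_filter1d(prof(im,n,P),4))); i=g.argmax(); return round(t[i],1),round(g[i],1)
E
python3 - <<'E'
from e import *
np.set_printoptions(linewidth=150)
cur={n:arm.get_image(n) for n in C}
old={"top":cv2.imread("pics/top0.png")[:,:,::-1],"scene":cv2.imread("pics/scene0.png")[:,:,::-1]}
t=np.arange(70,105,.5)
def F(x,y,z): return world(qf,np.c_[np.full_like(y,x),y,np.full_like(y,z)])
for n,im,lab,sg,z in(("top",old["top"],"old",1,44),("top",old["top"],"old",-1,44),("top",old["top"],"old",1,0),("top",old["top"],"old",-1,0),("scene",old["scene"],"old",1,0),("scene",old["scene"],"old",1,44),("scene",cur["scene"],"cur",-1,44),("top",cur["top"],"cur",-1,44)):
    print(n,lab,sg,z,[edge(im,n,F(x,sg*t,z),sg*t) for x in(-45,-30,-15,0,15,30)])
s=arm.read_state();M=R.from_quat(s["ee_rot"]).as_matrix();p=s["position"]
fy=np.array([-np.sin(qf[2]),np.cos(qf[2]),0]);fx=np.array([fy[1],-fy[0],0])
t=np.arange(60,92,.5)
for n in C: print(n,"tablet",[edge(cur[n],n,p+5.5*fx+h*np.array([0,0,1.])-t[:,None]*fy,-t) for h in(-35,-25,-10,5,20,28)])
E
```

```text
top old 1 44 [(np.float64(88.5), np.float64(4.7)), (np.float64(88.5), np.float64(4.3)), (np.float64(89.0), np.float64(3.6)), (np.float64(89.0), np.float64(3.7)), (np.float64(80.5), np.float64(4.2)), (np.float64(88.5), np.float64(3.6))]
top old -1 44 [(np.float64(-80.5), np.float64(4.7)), (np.float64(-80.5), np.float64(4.5)), (np.float64(-80.5), np.float64(4.6)), (np.float64(-81.0), np.float64(4.6)), (np.float64(-81.0), np.float64(3.9)), (np.float64(-81.5), np.float64(4.5))]
top old 1 0 [(np.float64(93.0), np.float64(4.8)), (np.float64(93.0), np.float64(4.8)), (np.float64(93.5), np.float64(3.6)), (np.float64(93.5), np.float64(3.4)), (np.float64(93.5), np.float64(3.5)), (np.float64(93.5), np.float64(3.7))]
top old -1 0 [(np.float64(-81.5), np.float64(4.5)), (np.float64(-82.0), np.float64(4.3)), (np.float64(-82.0), np.float64(4.5)), (np.float64(-82.0), np.float64(4.3)), (np.float64(-82.5), np.float64(4.6)), (np.float64(-83.0), np.float64(3.6))]
scene old 1 0 [(np.float64(83.0), np.float64(1.1)), (np.float64(86.5), np.float64(2.4)), (np.float64(86.5), np.float64(3.2)), (np.float64(86.5),
[... 600 characters left out ...]
64(-80.0), np.float64(1.8)), (np.float64(-80.0), np.float64(1.6)), (np.float64(-80.0), np.float64(1.8)), (np.float64(-79.0), np.float64(1.3)), (np.float64(-80.0), np.float64(0.7)), (np.float64(-98.0), np.float64(2.9))]
top tablet [(np.float64(-74.0), np.float64(2.6)), (np.float64(-74.0), np.float64(3.0)), (np.float64(-73.5), np.float64(3.3)), (np.float64(-73.0), np.float64(2.5)), (np.float64(-73.0), np.float64(1.2)), (np.float64(-72.5), np.float64(0.5))]
scene tablet [(np.float64(-73.0), np.float64(1.7)), (np.float64(-73.0), np.float64(1.4)), (np.float64(-73.5), np.float64(1.6)), (np.float64(-74.0), np.float64(1.5)), (np.float64(-74.0), np.float64(2.1)), (np.float64(-74.0), np.float64(1.7))]
```

```bash
python3 -m handwheel '[{"x":0.03,"y":0.043,"z":0,"ax":0,"ay":0,"az":0},{"x":0.032,"y":0.043,"z":-0.05,"ax":-0.002,"ay":0.002,"az":0},{"x":0,"y":0,"z":-0.1,"ax":0,"ay":0,"az":0},{"x":0,"y":0,"z":-0.1,"ax":0,"ay":0,"az":0},{"x":0,"y":0,"z":-0.08,"ax":0,"ay":0,"az":0},{"x":0,"y":0,"z":0,"ax":0,"ay":0,"az":0},{"x":0,"y":0,"z":0,"ax":0,"ay":0,"az":0},{"x":0,"y":0,"z":0,"ax":0,"ay":0,"az":0}]'
cat > n.py <<'E'
from e import *
go(world(qf,(7,1.5,52))[0],ori(qf[2],0,0))
cur={n:arm.get_image(n) for n in C}
s=arm.read_state();p=s["position"]
fy=np.array([-np.sin(qf[2]),np.cos(qf[2]),0]);fx=np.array([fy[1],-fy[0],0])
t=np.arange(60,105,.5)
def F(x,y,z): return world(qf,np.c_[np.full_like(y,x),y,np.full_like(y,z)])
for n in C:
    print(n,"tablet",[edge(cur[n],n,p+5.5*fx+h*np.array([0,0,1.])-t[:60,None]*fy,-t[:60])[0].item() for h in(-40,-35,-25,-10,5,20,28)])
    print(n,"rail",[edge(cur[n],n,F(x,-t,44),-t)[0].item() for x in(-60,-50,-40,-30,-20,-10,0,10,20)])
im=np.vstack([cv2.resize(cur[n][sl][:,:,::-1],(800,300),interpolation=cv2.INTER_CUBIC) for n,sl in(("top",np.s_[180:255,280:480]),("scene",np.s_[215:290,300:500]))])
cv2.imwrite("pics/g5.png",im)
E
python3 n.py
```

```text
clock: 15.1
position: [492.9, -177.1, 95.6]
ee_rot: [-0.425, 0.905, 0.0, -0.0]
contact_force: [-0.0, -0.7, -0.9]
gripper_width: 9.6
grasp_force: 61.2
t 15.1 pos [ 492.884 -177.055   95.602] target [ 492.289 -177.385   52.   ]
shift units [-0.003 -0.002 -0.218]
turn units [-0.    -0.001 -0.001] rows>= 0.010578299121853709
F [-0.024 -0.661 -0.905] w 9.583827111139506 g 61.18865132331848 j [-0.035  0.359 -0.418 -0.001 -0.794 -0.657]
top tablet [-82.0, -82.0, -81.5, -72.0, -80.5, -80.0, -80.0]
top rail [-80.5, -80.0, -80.0, -80.0, -79.5, -79.5, -80.5, -80.5, -71.0]
scene tablet [-86.0, -85.5, -85.5, -86.0, -76.0, -85.0, -85.0]
scene rail [-72.5, -73.5, -72.0, -84.0, -82.5, -83.5, -83.0, -83.0, -83.5]
```

View pics/g5.png

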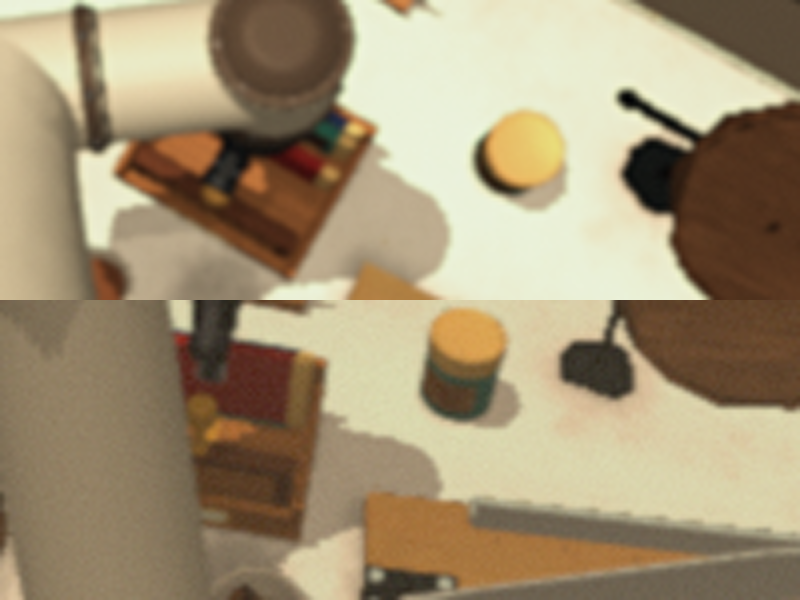

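The top crop shows the tablet hanging between stock and follower with its end at about (335,170). The scene crop shows its yellow end at (300,385), just inside the right rail, whose outer edge is at about x=320. I'll read profiles across that gap.

```bash
cat > p.py <<'E'
from e import *
cur={n:arm.get_image(n).astype(float) for n in C}
p=arm.read_state()["position"]
fy=np.array([-np.sin(qf[2]),np.cos(qf[2]),0]);fx=np.array([fy[1],-fy[0],0])
t=np.arange(56,96,2.)
o=np.array([qf[0],qf[1],0]); yt=(p-o)@fy; xt=(p-o)@fx; print("tcp file x,y",xt,yt)
print("y ",(-t).astype(int))
for n,dx in(("top",-5.5),("scene",-5.5)):
    for z in(60,80,100,122):   # at tablet plane, heights
        P=o+(xt+dx)*fx-t[:,None]*fy+[0,0,z]; uv=proj(n,P)
        for c in (0,1,2): print(n,z,"RGB"[c],map_coordinates(cur[n][:,:,c],[uv[:,1],uv[:,0]],order=1).astype(int))
E
python3 p.py
```

```text
tcp file x,y 7.002395628271361 1.6922362241991629
y  [-56 -58 -60 -62 -64 -66 -68 -70 -72 -74 -76 -78 -80 -82 -84 -86 -88 -90
 -92 -94]
top 60 R [ 84  89  95 100 102 102 102 101 100 104 111 121 134 152 170 180 186 187
 188 188]
top 60 G [ 48  54  62  66  67  67  66  63  59  62  68  83 104 129 151 163 169 170
 170 170]
top 60 B [ 26  29  33  36  36  36  35  33  29  32  38  53  75 101 123 134 140 141
 141 141]
top 80 R [ 74  85  95 100 101 100  99  97  99 105 114 124 140 157 172 182 186 187
 187 187]
top 80 G [ 41  56  66  71  73  72  69  63  61  63  72  87 112 136 154 164 168 169
 169 170]
top 80 B [ 24  31  36  39  40  39  37  34  32  33  42  57  84 108 126 135 139 140
 140 141]
top 100 R [ 78  90 102 109 111 110 105 101 102 109 118 131 147 166 177 184 186 187
 187 188]
top 100 G [ 42  59  72  80  82  80  74  67  63  67  76  97 121 145 159 166 168 169
 170 171]
top 100 B [ 25  33  39  44  45  43  40  36  34  37  47  68  93 117 130 138 139 140
 141 141]
top 122 R [ 98 115 129 139 142 139 128 120 113 113 122 137 156 170 180 184 186 187
 188 188]
top 122 G [ 51  74  91 102 105 103  92  
[... 579 characters left out ...]
71  77  90 117 147 169 179
 183 185]
scene 80 B [ 37  38  41  45  52  54  53  49  45  42  40  41  47  62  87 115 136 145
 148 151]
scene 100 R [ 89  96 105 117 121 123 122 120 116 110 106 104 111 124 142 170 193 212
 217 217]
scene 100 G [ 46  58  71  86  92  94  93  90  87  81  75  72  77  92 116 153 183 206
 211 212]
scene 100 B [ 33  37  43  49  52  54  53  50  48  49  46  43  46  62  86 119 146 166
 170 171]
scene 122 R [ 94 101 114 121 126 129 128 125 122 114 104  94  97 110 144 178 208 216
 218 218]
scene 122 G [ 51  60  77  88  95  98  98  95  93  85  75  66  72  90 130 170 203 213
 215 214]
scene 122 B [ 38  41  48  51  54  57  56  54  53  49  43  35  44  65 103 137 165 170
 173 173]
```

```bash
python3 -m handwheel '[{"x":0,"y":0,"z":-0.015,"ax":0,"ay":0,"az":0},{"x":0,"y":0,"z":-0.015,"ax":0,"ay":0,"az":0},{"x":0,"y":0,"z":-0.015,"ax":0,"ay":0,"az":0},{"x":0,"y":0,"z":-0.015,"ax":0,"ay":0,"az":0},{"x":0,"y":0,"z":-0.015,"ax":0,"ay":0,"az":0},{"x":0,"y":0,"z":0,"ax":0,"ay":0,"az":0},{"x":0,"y":0,"z":0,"ax":0,"ay":0,"az":0},{"x":0,"y":0,"z":0,"ax":0,"ay":0,"az":0}]'
```

```text
clock: 16.1
position: [492.1, -177.3, 80.0]
ee_rot: [-0.425, 0.905, 0.001, -0.001]
contact_force: [-0.1, 0.1, -0.8]
gripper_width: 9.5
grasp_force: 61.2
```

No force, and the lower edge is already below the rail tops. I'll keep lowering.

```bash
python3 -m handwheel '[{"x":0,"y":0,"z":-0.02,"ax":0,"ay":0,"az":0},{"x":0,"y":0,"z":-0.025,"ax":0,"ay":0,"az":0},{"x":0,"y":0,"z":-0.025,"ax":0,"ay":0,"az":0},{"x":0,"y":0,"z":-0.025,"ax":0,"ay":0,"az":0},{"x":0,"y":0,"z":-0.02,"ax":0,"ay":0,"az":0},{"x":0,"y":0,"z":0,"ax":0,"ay":0,"az":0},{"x":0,"y":0,"z":0,"ax":0,"ay":0,"az":0},{"x":0,"y":0,"z":0,"ax":0,"ay":0,"az":0}]'
python3 -m handwheel '[{"x":0,"y":0,"z":-0.006,"ax":0,"ay":0,"az":0},{"x":0,"y":0,"z":0,"ax":0,"ay":0,"az":0},{"x":0,"y":0,"z":-0.006,"ax":0,"ay":0,"az":0},{"x":0,"y":0,"z":0,"ax":0,"ay":0,"az":0},{"x":0,"y":0,"z":0,"ax":0,"ay":0,"az":0},{"x":0,"y":0,"z":0,"ax":0,"ay":0,"az":0},{"x":0,"y":0,"z":0,"ax":0,"ay":0,"az":0},{"x":0,"y":0,"z":0,"ax":0,"ay":0,"az":0}]'
```

```text
clock: 16.9
position: [491.9, -177.2, 57.0]
ee_rot: [-0.425, 0.905, 0.001, -0.001]
contact_force: [-0.2, -0.8, -1.5]
gripper_width: 9.8
grasp_force: 61.2
clock: 17.7
position: [492.7, -177.4, 55.3]
ee_rot: [-0.425, 0.905, 0.0, -0.0]
contact_force: [1.1, -0.4, 5.9]
gripper_width: 9.8
grasp_force: 61.0
```

```bash
python3 -m handwheel '[{"x":0,"y":0,"z":-0.003,"ax":0,"ay":0,"az":0},{"x":0,"y":0,"z":0,"ax":0,"ay":0,"az":0},{"x":0,"y":0,"z":0,"ax":0,"ay":0,"az":0},{"x":0,"y":0,"z":0,"ax":0,"ay":0,"az":0},{"x":0,"y":0,"z":0,"ax":0,"ay":0,"az":0},{"x":0,"y":0,"z":0,"ax":0,"ay":0,"az":0},{"x":0,"y":0,"z":0,"ax":0,"ay":0,"az":0},{"x":0,"y":0,"z":0,"ax":0,"ay":0,"az":0}]'
python3 -m handwheel '[{"x":0,"y":0,"z":0,"ax":0,"ay":0,"az":0},{"x":0,"y":0,"z":0,"ax":0,"ay":0,"az":0},{"x":0,"y":0,"z":0,"ax":0,"ay":0,"az":0},{"x":0,"y":0,"z":0,"ax":0,"ay":0,"az":0},{"x":0,"y":0,"z":0,"ax":0,"ay":0,"az":0},{"x":0,"y":0,"z":0,"ax":0,"ay":0,"az":0},{"x":0,"y":0,"z":0,"ax":0,"ay":0,"az":0},{"x":0,"y":0,"z":0,"ax":0,"ay":0,"az":0}]' -0.5
python3 -m handwheel '[{"x":0,"y":0,"z":0.02,"ax":0,"ay":0,"az":0},{"x":0,"y":0,"z":0.04,"ax":0,"ay":0,"az":0},{"x":0,"y":0,"z":0.05,"ax":0,"ay":0,"az":0},{"x":0,"y":0,"z":0.05,"ax":0,"ay":0,"az":0},{"x":0,"y":0,"z":0.1,"ax":0,"ay":0,"az":0},{"x":0,"y":0,"z":0.15,"ax":0,"ay":0,"az":0},{"x":0,"y":0,"z":0.1,"ax":0,"ay":0,"az":0},{"x":0,"y":0,"z":0,"ax":0,"ay":0,"az":0}]'
python3 - <<'E'
from d import *
go(world(qf,(-47.5,1.5,150))[0],ori(qf[2],0,0))
np.savez("im1.npz",**{n:arm.get_image(n) for n in C})
E
```

```text
clock: 18.5
position: [492.8, -177.4, 55.2]
ee_rot: [-0.425, 0.905, 0.0, -0.0]
contact_force: [-0.5, -0.0, 9.4]
gripper_width: 9.5
grasp_force: 60.7
clock: 19.3
position: [495.4, -178.1, 55.7]
ee_rot: [-0.426, 0.905, -0.001, 0.002]
contact_force: [4.6, -3.4, 6.4]
gripper_width: 20.9
grasp_force: 0.0
clock: 20.1
position: [493.2, -177.4, 159.5]
ee_rot: [-0.425, 0.905, -0.001, 0.002]
contact_force: [0.5, 0.1, 1.0]
gripper_width: 21.2
grasp_force: 0.0
t 20.1 pos [ 493.197 -177.385  159.52 ] target [ 450.375 -142.55   150.   ]
shift units [-0.214  0.174 -0.048]
turn units [-0.     0.002 -0.001] rows>= 0.024208367490285085
F [0.537 0.131 0.964] w 21.19447256164949 g 0.0 j [-0.036  0.279 -0.344 -0.    -0.944 -0.656]
```

```bash
cat > x.py <<'E'
import sys
from e import *
cur={n:arm.get_image(n).astype(float) for n in C}
t=np.arange(-60,72,4.); print("x      ",t.astype(int))
for n,y in(("top",-48),("top",-60),("scene",-48)):
    P=world(qf,np.c_[t,np.full_like(t,y),np.full_like(t,82)]); uv=proj(n,P)
    for c in(0,1,2): print(n,y,"RGB"[c],map_coordinates(cur[n][:,:,c],[uv[:,1],uv[:,0]],order=1).astype(int))
E
python3 -c "import numpy" ; sed -i '1i import numpy as np; np.set_printoptions(linewidth=220)' x.py; sed -i 's/from e import \*/from e import *; np.set_printoptions(linewidth=220)/' x.py; python3 x.py
```

```text
x       [-60 -56 -52 -48 -44 -40 -36 -32 -28 -24 -20 -16 -12  -8  -4   0   4   8  12  16  20  24  28  32  36  40  44  48  52  56  60  64  68]
top -48 R [ 69  69  74  73  76 101 118 120 124 128 127 140 161 126  70  70  95 108 116 131 144 110  45  27  34  35  32  28  25  56 110 172 224]
top -48 G [ 40  37  39  39  41  58  70  71  73  76  75  84  96  70  26  14  20  29  51  75  87  69  31  28  56  75  68  46  30  39  77 159 229]
top -48 B [ 21  22  23  22  24  30  36  37  38  39  39  43  49  36  16  13  18  22  30  39  45  37  20  21  42  58  56  45  41  38  52 122 192]
top -60 R [ 52  63  73  73  78 103 121 122 125 130 128 123 110  98  98 117 148 158 138 125 114 101  91  92 111 146 145 143 161 140 134 184 230]
top -60 G [ 29  35  39  38  42  59  72  73  74  77  76  73  65  62  70  85 105 110  87  74  67  64  68  73  91 118 115 115 128 104  99 175 233]
top -60 B [ 17  21  23  23  23  31  37  38  38  40  39  38  33  33  39  46  57  60  47  39  35  34  38  41  52  67  66  66  72  58  63 138 200]
scene -48 R [ 83  83  83  85  82  88  85  83  86  89  89  88  89  91  91  90  97 104 100  78  61  57  54  53  54  54  52  53  53  79 148 199 215]
scene -48 G [ 56  56  54  46  39  45  44  44  43  43  47  40  46  46  45  43  39  41  46  48  46  47  55  66  75  78  77  69  59  79 144 193 208]
scene -48 B [ 33  38  38  34  30  34  35  28  31  36  39  31  35  36  35  33  29  33  37  36  35  35  41  52  59  61  61  60  57  72 120 157 169]
```

The profiles show the red tablet upright at about x = +6 (yellow top at x 2..10, the same shading pattern as the stock), with the follower still at the near board. Next I'll grip the knob again.

```bash
python3 -m handwheel '[{"x":-0.05,"y":0.04,"z":0,"ax":0,"ay":0.002,"az":-0.001},{"x":-0.08,"y":0.067,"z":0,"ax":0,"ay":0,"az":0},{"x":-0.084,"y":0.067,"z":0,"ax":0,"ay":0,"az":0},{"x":0,"y":0,"z":0,"ax":0,"ay":0,"az":0},{"x":0,"y":0,"z":-0.05,"ax":0,"ay":0,"az":0},{"x":0,"y":0,"z":-0.08,"ax":0,"ay":0,"az":0},{"x":0,"y":0,"z":-0.1,"ax":0,"ay":0,"az":0},{"x":0,"y":0,"z":-0.09,"ax":0,"ay":0,"az":0}]' 1
python3 -m handwheel '[{"x":0,"y":0,"z":0,"ax":0,"ay":0,"az":0},{"x":0,"y":0,"z":0,"ax":0,"ay":0,"az":0},{"x":0,"y":0,"z":0,"ax":0,"ay":0,"az":0},{"x":0,"y":0,"z":0,"ax":0,"ay":0,"az":0},{"x":0,"y":0,"z":0,"ax":0,"ay":0,"az":0},{"x":0,"y":0,"z":0,"ax":0,"ay":0,"az":0},{"x":0,"y":0,"z":0,"ax":0,"ay":0,"az":0},{"x":0,"y":0,"z":0,"ax":0,"ay":0,"az":0}]' -1
python3 - <<'E'
from d import *
go(world(qf,(27-10,1.5,94))[0],ori(qf[2],0,0))
E
```

```text
clock: 21.1
position: [449.1, -142.6, 90.2]
ee_rot: [-0.424, 0.906, 0.002, -0.003]
contact_force: [0.9, 0.1, -0.0]
gripper_width: 85.0
grasp_force: 0.0
clock: 21.9
position: [451.0, -143.3, 93.2]
ee_rot: [-0.424, 0.906, 0.0, -0.001]
contact_force: [1.5, -4.9, 0.4]
gripper_width: 21.4
grasp_force: 58.6
t 21.9 pos [ 451.031 -143.302   93.176] target [ 499.979 -183.777   94.   ]
shift units [ 0.245 -0.202  0.004]
turn units [ 0.    -0.001  0.001] rows>= 0.009808590805523773
F [ 1.474 -4.874  0.432] w 21.351632917511893 g 58.6324466066435 j [ 0.037  0.289 -0.541  0.    -0.742 -0.732]
```

```bash
python3 -m handwheel '[{"x":0.015,"y":-0.013,"z":0,"ax":0,"ay":0,"az":0},{"x":0.02,"y":-0.0165,"z":0,"ax":0,"ay":0,"az":0},{"x":0.02,"y":-0.0165,"z":0,"ax":0,"ay":0,"az":0},{"x":0.02,"y":-0.0165,"z":0,"ax":0,"ay":0,"az":0},{"x":0.02,"y":-0.0165,"z":0,"ax":0,"ay":0,"az":0},{"x":0.02,"y":-0.0165,"z":0,"ax":0,"ay":0,"az":0},{"x":0.015,"y":-0.0125,"z":0,"ax":0,"ay":0,"az":0},{"x":0.01,"y":-0.008,"z":0,"ax":0,"ay":0,"az":0}]'
python3 -m handwheel '[{"x":0.01,"y":-0.008,"z":0,"ax":0,"ay":0,"az":0},{"x":0.01,"y":-0.008,"z":0,"ax":0,"ay":0,"az":0},{"x":0.01,"y":-0.0085,"z":0,"ax":0,"ay":0,"az":0},{"x":0.01,"y":-0.0085,"z":0,"ax":0,"ay":0,"az":0},{"x":0.01,"y":-0.0085,"z":0,"ax":0,"ay":0,"az":0},{"x":0.01,"y":-0.0085,"z":0,"ax":0,"ay":0,"az":0},{"x":0.01,"y":-0.0085,"z":0,"ax":0,"ay":0,"az":0},{"x":0.01,"y":-0.0085,"z":0,"ax":0,"ay":0,"az":0}]'
python3 - <<'E'
from d import *
go(world(qf,(27-10,1.5,94))[0],ori(qf[2],0,0))
E
```

```text
clock: 22.7
position: [477.9, -165.9, 93.1]
ee_rot: [-0.424, 0.906, 0.001, -0.002]
contact_force: [0.1, 1.2, 6.2]
gripper_width: 21.3
grasp_force: 59.4
clock: 23.5
position: [493.5, -179.1, 93.2]
ee_rot: [-0.424, 0.906, 0.002, -0.002]
contact_force: [-1.4, 1.0, 5.3]
gripper_width: 21.3
grasp_force: 59.4
t 23.5 pos [ 493.513 -179.059   93.152] target [ 499.979 -183.777   94.   ]
shift units [ 0.032 -0.024  0.004]
turn units [-0.001 -0.003  0.001] rows>= 0.033850592882982915
F [-1.432  1.046  5.308] w 21.268708748314058 g 59.3852939363569 j [-0.039  0.366 -0.415 -0.001 -0.794 -0.654]
```

```bash
python3 -m handwheel '[{"x":0.006,"y":-0.005,"z":0,"ax":0,"ay":0,"az":0},{"x":0.006,"y":-0.005,"z":0,"ax":0,"ay":0,"az":0},{"x":0.006,"y":-0.005,"z":0,"ax":0,"ay":0,"az":0},{"x":0.005,"y":-0.004,"z":0,"ax":0,"ay":0,"az":0},{"x":0,"y":0,"z":0,"ax":0,"ay":0,"az":0},{"x":0,"y":0,"z":0,"ax":0,"ay":0,"az":0},{"x":0,"y":0,"z":0,"ax":0,"ay":0,"az":0},{"x":0,"y":0,"z":0,"ax":0,"ay":0,"az":0}]'
python3 x.py
python3 - <<'E'
from d import *
go(world(qf,(27-10,1.5,94))[0],ori(qf[2],0,0))
E
```

```text
clock: 24.3
position: [498.2, -183.0, 93.1]
ee_rot: [-0.424, 0.906, 0.001, -0.002]
contact_force: [-2.1, -0.1, 6.5]
gripper_width: 20.9
grasp_force: 59.3
x       [-60 -56 -52 -48 -44 -40 -36 -32 -28 -24 -20 -16 -12  -8  -4   0   4   8  12  16  20  24  28  32  36  40  44  48  52  56  60  64  68]
top -48 R [125 131 131 129 131 131 124 120 125 129 129 130 123 103  79  67  68  74  74  71  70  90 106  89  51  33  31  29  31  86 154 193 227]
top -48 G [ 74  77  77  76  78  77  73  71  73  77  77  77  73  61  48  39  37  39  39  37  28  21  22  32  56  74  69  47  34  58 105 172 230]
top -48 B [ 37  40  40  40  40  40  38  37  38  40  40  40  38  32  25  20  21  23  24  22  18  17  19  25  43  57  56  46  44  51  67 129 194]
top -60 R [128 133 134 130 132 131 124 122 126 131 130 128 121 100  64  44  58  72  73  75  96 142 163 131 115 146 144 133 148 161 185 209 231]
top -60 G [ 76  79  79  77  78  78  74  72  75  78  77  77  72  58  36  24  31  38  39  42  63 100 116  93  92 118 114 103 111 110 127 187 233]
top -60 B [ 39  41  42  40  40  40  38  38  39  40  39  40  37  31  19  13  18  23  23  25  36  54  64  51  52  67  66  60  64  62  77 144 200]
scene -48 R [116 101  88  72  80  81  85  90  91  91  86  84  75  70  78  82  83  84  86  89  91  99 105  99  80  58  49  51  52  84 151 200 215]
scene -48 G [ 75  67  61  51  56  56  60  64  63  64  59  58  54  51  50  56  55  54  47  43  43  44  47  51  62  75  75  68  57  83 147 195 209]
scene -48 B [ 42  38  37  28  37  33  37  42  38  40  35  34  36  35  35  35  40  37  35  34  34  34  36  40  50  59  61  58  58  76 124 160 171]
t 24.4 pos [ 498.202 -182.996   93.156] target [ 499.979 -183.777   94.   ]
shift units [ 0.009 -0.004  0.004]
turn units [-0.    -0.003  0.001] rows>= 0.031133882146542634
F [-1.515  0.743  5.728] w 21.10737267214623 g 59.32539445348084 j [-0.047  0.374 -0.402 -0.001 -0.799 -0.647]
```

The tablet is upright and travelling with the follower, with 1–2 mm left to go. I'll push in small steps until the force rises.

```bash
python3 -m handwheel '[{"x":0.004,"y":-0.0033,"z":0,"ax":0,"ay":0,"az":0},{"x":0,"y":0,"z":0,"ax":0,"ay":0,"az":0},{"x":0.004,"y":-0.0033,"z":0,"ax":0,"ay":0,"az":0},{"x":0,"y":0,"z":0,"ax":0,"ay":0,"az":0},{"x":0.004,"y":-0.0033,"z":0,"ax":0,"ay":0,"az":0},{"x":0,"y":0,"z":0,"ax":0,"ay":0,"az":0},{"x":0,"y":0,"z":0,"ax":0,"ay":0,"az":0},{"x":0,"y":0,"z":0,"ax":0,"ay":0,"az":0}]'
python3 -m handwheel '[{"x":0.004,"y":-0.0033,"z":0,"ax":0,"ay":0,"az":0},{"x":0,"y":0,"z":0,"ax":0,"ay":0,"az":0},{"x":0,"y":0,"z":0,"ax":0,"ay":0,"az":0},{"x":0,"y":0,"z":0,"ax":0,"ay":0,"az":0},{"x":0,"y":0,"z":0,"ax":0,"ay":0,"az":0},{"x":0,"y":0,"z":0,"ax":0,"ay":0,"az":0},{"x":0,"y":0,"z":0,"ax":0,"ay":0,"az":0},{"x":0,"y":0,"z":0,"ax":0,"ay":0,"az":0}]'
python3 x.py
```

```text
clock: 25.2
position: [500.4, -184.9, 93.2]
ee_rot: [-0.424, 0.906, 0.001, -0.002]
contact_force: [-1.1, 1.6, 6.2]
gripper_width: 21.0
grasp_force: 59.4
clock: 26.0
position: [500.8, -185.2, 93.2]
ee_rot: [-0.424, 0.906, 0.002, -0.002]
contact_force: [-2.6, 3.0, 8.8]
gripper_width: 21.3
grasp_force: 59.5
x       [-60 -56 -52 -48 -44 -40 -36 -32 -28 -24 -20 -16 -12  -8  -4   0   4   8  12  16  20  24  28  32  36  40  44  48  52  56  60  64  68]
top -48 R [125 131 132 129 131 131 124 121 124 130 130 131 126 114  96  72  62  67  74  74  68  71  95 108  90  50  31  23  29  83 150 179 217]
top -48 G [ 74  78  79  76  78  78  73  72  74  77  77  77  75  67  56  42  35  36  39  39  34  24  21  27  51  73  72  49  33  55  98 150 218]
top -48 B [ 39  41  41  40  40  41  38  38  38  40  40  40  39  35  29  22  20  21  23  23  20  16  18  22  38  57  58  47  42  45  58 108 180]
top -60 R [128 134 134 131 132 131 125 122 126 131 129 127 124 117  94  58  47  62  73  73  75 103 147 158 138 148 150 138 145 154 173 184 213]
top -60 G [ 76  80  79  77  79  78  74  72  75  77  77  76  73  69  54  34  25  33  39  38  42  69 103 112 102 117 119 106 109 106 113 147 209]
top -60 B [ 40  41  42  41  41  40  38  38  39  40  40  39  38  36  28  18  14  19  23  23  25  38  56  62  58  66  68  61  63  60  64 108 173]
scene -48 R [115 110 101  84  70  80  83  88  88  88  88  86  86  75  70  79  81  84  83  85  87  91 100 106 100  80  58  51  54  82 151 199 214]
scene -48 G [ 74  73  67  59  50  56  58  63  60  60  63  58  57  53  49  51  53  59  54  47  43  44  44  46  56  70  78  71  57  79 147 194 209]
scene -48 B [ 41  37  40  39  31  34  35  41  38  35  36  36  34  37  33  32  34  39  36  34  32  32  32  34  42  53  60  57  55  74 123 158 170]
```

```bash
python3 -m handwheel '[{"x":0.004,"y":-0.0033,"z":0,"ax":0,"ay":0,"az":0},{"x":0,"y":0,"z":0,"ax":0,"ay":0,"az":0},{"x":0.004,"y":-0.0033,"z":0,"ax":0,"ay":0,"az":0},{"x":0,"y":0,"z":0,"ax":0,"ay":0,"az":0},{"x":0,"y":0,"z":0,"ax":0,"ay":0,"az":0},{"x":0,"y":0,"z":0,"ax":0,"ay":0,"az":0},{"x":0,"y":0,"z":0,"ax":0,"ay":0,"az":0},{"x":0,"y":0,"z":0,"ax":0,"ay":0,"az":0}]'
```

```text
clock: 26.9
position: [500.8, -185.2, 93.2]
ee_rot: [-0.424, 0.906, 0.003, -0.003]
contact_force: [-5.7, 8.4, 11.4]
gripper_width: 21.1
grasp_force: 60.1
```

Position unchanged while the force rose to 10 N, so the tablets are snug. I'll take out the overshoot, release and rise.

```bash
python3 -m handwheel '[{"x":-0.006,"y":0.005,"z":0,"ax":0,"ay":0,"az":0},{"x":0,"y":0,"z":0,"ax":0,"ay":0,"az":0},{"x":0,"y":0,"z":0,"ax":0,"ay":0,"az":0},{"x":0,"y":0,"z":0,"ax":0,"ay":0,"az":0},{"x":0,"y":0,"z":0,"ax":0,"ay":0,"az":0},{"x":0,"y":0,"z":0,"ax":0,"ay":0,"az":0},{"x":0,"y":0,"z":0,"ax":0,"ay":0,"az":0},{"x":0,"y":0,"z":0,"ax":0,"ay":0,"az":0}]'
python3 -m handwheel '[{"x":0,"y":0,"z":0,"ax":0,"ay":0,"az":0},{"x":0,"y":0,"z":0,"ax":0,"ay":0,"az":0},{"x":0,"y":0,"z":0,"ax":0,"ay":0,"az":0},{"x":0,"y":0,"z":0,"ax":0,"ay":0,"az":0},{"x":0,"y":0,"z":0,"ax":0,"ay":0,"az":0},{"x":0,"y":0,"z":0,"ax":0,"ay":0,"az":0},{"x":0,"y":0,"z":0,"ax":0,"ay":0,"az":0},{"x":0,"y":0,"z":0,"ax":0,"ay":0,"az":0}]' 0.6
python3 -m handwheel '[{"x":0,"y":0,"z":0.03,"ax":0,"ay":0,"az":0},{"x":0,"y":0,"z":0.06,"ax":0,"ay":0,"az":0},{"x":0,"y":0,"z":0.1,"ax":0,"ay":0,"az":0},{"x":0,"y":0,"z":0.15,"ax":0,"ay":0,"az":0},{"x":0,"y":0,"z":0.2,"ax":0,"ay":0,"az":0},{"x":0,"y":0,"z":0.2,"ax":0,"ay":0,"az":0},{"x":0,"y":0,"z":0.2,"ax":0,"ay":0,"az":0},{"x":0,"y":0,"z":0,"ax":0,"ay":0,"az":0}]'
python3 -m handwheel '[{"x":-0.1,"y":-0.18,"z":0,"ax":0,"ay":0,"az":0},{"x":-0.1,"y":-0.2,"z":0,"ax":0,"ay":0,"az":0},{"x":-0.1,"y":-0.2,"z":0,"ax":0,"ay":0,"az":0},{"x":-0.1,"y":-0.2,"z":0,"ax":0,"ay":0,"az":0},{"x":-0.1,"y":-0.2,"z":0,"ax":0,"ay":0,"az":0},{"x":0,"y":-0.1,"z":0,"ax":0,"ay":0,"az":0},{"x":0,"y":0,"z":0,"ax":0,"ay":0,"az":0},{"x":0,"y":0,"z":0,"ax":0,"ay":0,"az":0}]'
python3 x.py
python3 - <<'E'
from e import *
im=arm.get_image("top"); a=cv2.imread("pics/top0.png")[:,:,::-1]
d=np.abs(im.astype(int)-a).max(2)[150:290,195:440]>60
n,l,st,c=cv2.connectedComponentsWithStats(d.astype(np.uint8))
print([(s[:5]+[195,150,0,0,0]).tolist() for s in st[1:] if s[4]>8])
E
```

```text
clock: 27.7
position: [500.8, -185.2, 93.1]
ee_rot: [-0.424, 0.906, 0.002, -0.003]
contact_force: [-3.0, 4.5, 8.2]
gripper_width: 20.7
grasp_force: 59.7
clock: 28.5
position: [501.3, -185.8, 91.9]
ee_rot: [-0.424, 0.906, 0.002, -0.002]
contact_force: [-1.0, -0.3, 0.5]
gripper_width: 68.2
grasp_force: 0.0
clock: 29.3
position: [504.2, -186.7, 288.0]
ee_rot: [-0.425, 0.905, -0.003, 0.004]
contact_force: [0.3, -0.6, -0.1]
gripper_width: 68.2
grasp_force: 0.0
clock: 30.1
position: [401.0, -401.7, 280.0]
ee_rot: [-0.424, 0.906, 0.002, -0.002]
contact_force: [-1.0, 0.2, -0.2]
gripper_width: 68.4
grasp_force: 0.0
x       [-60 -56 -52 -48 -44 -40 -36 -32 -28 -24 -20 -16 -12  -8  -4   0   4   8  12  16  20  24  28  32  36  40  44  48  52  56  60  64  68]
top -48 R [182 190 190 188 191 190 181 175 181 187 188 189 184 176 143  84  70  95 110 108  98  94 131 151 127  69  45  37  39  93 163 197 224]
top -48 G [111 116 117 115 116 116 110 106 110 114 115 115 113 107  84  48  39  50  58  57  50  33  28  39  73 103 102  72  46  64 110 173 227]
top -48 B [ 57  60  61  59  60  61  57  55  57  59  59  
[... 519 characters left out ...]

scene -48 R [121 121 123 122 121 118 120 121 118 121 118 121 121 118 118 116 118 117 118 117 119 118 116 116 117 117 116 115 115 117 118 116 116]
scene -48 G [108 107 108 108 107 104 106 105 106 106 103 107 107 105 105 103 105 104 105 104 104 105 104 104 104 104 103 104 104 106 103 103 103]
scene -48 B [83 84 84 83 84 81 82 80 81 83 79 82 82 81 82 81 81 82 82 81 81 81 80 80 80 81 81 80 78 82 82 79 80]
[[363, 150, 25, 59, 602], [378, 150, 52, 25, 548], [203, 163, 21, 44, 307], [435, 164, 5, 18, 67], [214, 170, 18, 41, 226], [398, 176, 42, 52, 671], [326, 195, 18, 11, 59], [350, 208, 24, 25, 132], [436, 208, 4, 9, 31], [341, 215, 10, 7, 16], [395, 224, 45, 46, 1369], [337, 243, 60, 47, 1623]]
```

```bash
python3 -c "
from bench import arm
print(arm.job_done())"
```

```text
the job is handed in; nothing more can be done
None
```

The job is handed in at about 30 s: by the camera colour readings the three tablets stand upright and snug against the far board, follower up and released. The gripper touched something, possibly the follower's knob, as I let the tablet go, so it may have dropped up to about 4 mm. The sign, tin and cup were never approached, but the arm hid the sign and tin in my last image check.

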